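# Knock the nut bars out of the mould and box them

## Robot

A 6-joint arm with a two-finger parallel gripper is mounted at the origin on the work surface. World frame = base frame: x ahead of the robot, y to its left, z up, the work surface at z = 0. Lengths are in mm, angles in rad, forces in N, time in s.
With the tool pointing down it reaches from about 350 to 975 mm from the base axis. Payload 7.1 kg.
Tool frame: the origin (TCP) lies on the front face of the gripper's body, between the roots of the fingers; the fingertips stand 80 mm ahead of it and the grasp point (between the pads) lies 61 mm ahead of it; z points along the fingers, y is the line along which they close (so a half turn about z gives the same grasp; the last joint's range is limited). The gripper opens to 88 mm and grips with 3 to 60 N. Pads are 20 mm wide; open, the fingers measure 115 mm over their backs; the gripper's body (75 mm by 178 mm) begins 61 mm behind the grasp point.
Start: joints at [-1.189, 0.423, 1.63, -0, 1.089, -0.019], TCP at [243.863, -575.445, 302.675] pointing down, gripper open.
Joint ranges: [-3, 3], [-0.9, 2.11], [0.09, 2.58], [-1.31, 4.45], [0.11, 2.69], [-2.54, 2.54]. Speed limits (rad/s): [2.39, 2.39, 3.01, 3.14, 3.14, 3.14].

## Interface

Orientations are given as a rotation vector (axis times angle).
In Python, from workcell import readout, vision, close_job gives the robot as it stands.
- The arm moves only by the tool servo_tool, never from a script. Its argument "plan" is a list that holds one entry, the list of rows, each a list of 7 numbers: the gripper command: -1 is fully open, 1 is shut, values between are in proportion, then the shift along the world's x, y, z in units of 40 mm (1.0 is 40 mm), then the turn, a rotation vector about the world's x, y, z in units of 5 degrees (1.0 is 5 degrees). A call has 1 to 5 rows; each row shifts and turns the commanded pose from where the row before left it; what a row does not reach is not made up. A row lasts 1/12 s, in which the tool goes at most 41.7 mm and 7.16 degrees, less where a joint would pass 70% of its speed; a pose out of reach is approached as far as the arm can. A call is refused whole if a number of a shift passes 1 or a number of a turn 1, either way. A call with a gripper value outside its range is refused whole. The fingers move at their own pace and stop on an object; the grip force is fixed at half the most. Time passes only in rows, so rows that do not move let the fingers close. It gives the time, the measured TCP pose, the force, the opening and the grip force at its end, in the units of the state.
- readout.get_obs(): the state, without advancing time (a new reading comes with each control period).
- vision.get_image(name): name is "scene" or "top"; returns the picture (384x512x3 uint8, red, green, blue); there is no depth.
- vision.camera_params(name): a dict with "fx", "fy", "cx", "cy" (pixels), "rvec" (rotation vector, rad) and "tvec" (3), from world to camera coordinates, as OpenCV has them. Camera axes: x right, y down, z forward; pixel columns grow to the right and rows downward; lengths in mm; the calibration is good to about 2 mm. A picture is of the moment at which its call begins. camera_params takes no time and is no camera call.
- close_job(): hands the job in; it is judged then, once.
The state is a dict: "t": time; "qpos": joint angles; "qvel": joint speeds; "joint_torque": joint torques, N m; "ee_pos": TCP position; "orientation": TCP orientation; "ft_force": force on the tool from outside, world axes, zero at the start; "moment": the same for the moment, N m; "width": finger opening in mm; "grasp_force": force on a finger pad.
Only numpy, scipy, OpenCV 4.12 (cv2) and the standard library are available. Lean on these libraries where they do the work, as an engineer would, in place of code of your own. Each camera call takes 0.05 s, during which the arm holds its last target. There are 200 camera calls.

## Task

Knock every pressed nut bar out of the mould by raising the knockout rod beneath it by its red handle, and lay all the bars in one layer in the open yellow box. Push every knockout rod fully back down, and, only once all the bars are in, gently lower the hinged lid until the box is fully shut. Leave the jar, bowl and can alone.

Things in the scene. Friction and masses are not known exactly. Their poses are not given: they have to be found in the camera images.
- mould: fixed aluminium mould on four legs, 142 (x) x 270 (y) x 109 mm high; origin under its centre on the table. Four cavities 102 (x) x 42 (y) mm, open upward, in a row at y = -99, -33, 33, 99 mm. A spring pad in each grips the bar (some 5 N drag). From each cavity's floor hole a knockout rod runs down, then an arm to +x and up to a red handle head at x = 115 mm
- box: fixed yellow open-topped food box, outside 170 (x) x 240 (y) x 60 mm high, walls and floor 5 mm; origin under its centre on the table, z up; the lid is hinged along the top of its +x wall
- lid (a joint): hinged white lid of the box, an 8 mm plate 170 x 240 mm with a knob (35 mm tall) in the middle of its outer face, 30 mm from the free edge; angle in rad: 0 = flat shut on the rim, 1.57 = upright, starts at 1.6 to 1.85. Its stiff hinge holds it at any angle; about 2 to 4 N at mid-plate turns it
- lid_hinge (a point): the middle of the lid's hinge line (level with the underside of the lid, at the box's top +x edge), which runs along the box's y
- bar1: pressed nut bar, brown, rigid, 100 (x) x 40 (y) x 30 mm high, about 0.13 kg; origin at the centre of its underside. If present it starts stuck in the mould cavity at y = -99 mm (-y end), top 3 mm below the mould's top face, long side along the mould's x. None if absent (that cavity is empty)
- rod1 (a joint): height in m of the knockout rod under the cavity at y = -99 mm: 0 = fully down (start), 0.028 = top stop. Fully raised, the bar on its ejector plate stands 25 mm proud of the mould's top, its lowest 5 mm still in the cavity. Friction (8 N) keeps the rod where it is left; raising it with a bar takes about 15 N, pushing it down about 7 N
- rod1_head (a point): centre of the red handle head of rod1: a block 30 (x) x 18 (y) x 25 mm high on a 12 mm stem, moving up and down with the rod; its top is 140 mm above the table with the rod down
- bar2: pressed nut bar, brown, rigid, 100 (x) x 40 (y) x 30 mm high, about 0.13 kg; origin at the centre of its underside. If present it starts stuck in the mould cavity at y = -33 mm (second from the -y end), top 3 mm below the mould's top face, long side along the mould's x. None if absent (that cavity is empty)
- rod2 (a joint): height in m of the knockout rod under the cavity at y = -33 mm: 0 = fully down (start), 0.028 = top stop. Fully raised, the bar on its ejector plate stands 25 mm proud of the mould's top, its lowest 5 mm still in the cavity. Friction (8 N) keeps the rod where it is left; raising it with a bar takes about 15 N, pushing it down about 7 N
- rod2_head (a point): centre of the red handle head of rod2: a block 30 (x) x 18 (y) x 25 mm high on a 12 mm stem, moving up and down with the rod; its top is 140 mm above the table with the rod down
- bar3: pressed nut bar, brown, rigid, 100 (x) x 40 (y) x 30 mm high, about 0.13 kg; origin at the centre of its underside. If present it starts stuck in the mould cavity at y = 33 mm (second from the +y end), top 3 mm below the mould's top face, long side along the mould's x. None if absent (that cavity is empty)
- rod3 (a joint): height in m of the knockout rod under the cavity at y = 33 mm: 0 = fully down (start), 0.028 = top stop. Fully raised, the bar on its ejector plate stands 25 mm proud of the mould's top, its lowest 5 mm still in the cavity. Friction (8 N) keeps the rod where it is left; raising it with a bar takes about 15 N, pushing it down about 7 N
- rod3_head (a point): centre of the red handle head of rod3: a block 30 (x) x 18 (y) x 25 mm high on a 12 mm stem, moving up and down with the rod; its top is 140 mm above the table with the rod down
- bar4: pressed nut bar, brown, rigid, 100 (x) x 40 (y) x 30 mm high, about 0.13 kg; origin at the centre of its underside. If present it starts stuck in the mould cavity at y = 99 mm (+y end), top 3 mm below the mould's top face, long side along the mould's x. None if absent (that cavity is empty)
- rod4 (a joint): height in m of the knockout rod under the cavity at y = 99 mm: 0 = fully down (start), 0.028 = top stop. Fully raised, the bar on its ejector plate stands 25 mm proud of the mould's top, its lowest 5 mm still in the cavity. Friction (8 N) keeps the rod where it is left; raising it with a bar takes about 15 N, pushing it down about 7 N
- rod4_head (a point): centre of the red handle head of rod4: a block 30 (x) x 18 (y) x 25 mm high on a 12 mm stem, moving up and down with the rod; its top is 140 mm above the table with the rod down
- jar: bystander: amber glass jar with yellow cap, 80 mm across, 120 mm high; origin under its centre
- bowl: bystander: white bowl, 150 mm across, 65 mm high; origin under its centre
- can: bystander: tin can with blue label, 74 mm across, 110 mm high; origin under its centre
Not all that is in view belongs to the job. Leave any green or purple look-alike of the bar2 alone.

How it is judged (in metres and radians):
On the way, in this order (a step that is already met when the one before it is completed fails the run):
1. a knockout rod is raised, pushing its bar up out of the cavity (((value of joint rod1 above 0.018 m and z of bar1 in the frame of mould above 0.092 m) or (value of joint rod2 above 0.018 m and z of bar2 in the frame of mould above 0.092 m) or (value of joint rod3 above 0.018 m and z of bar3 in the frame of mould above 0.092 m) or (value of joint rod4 above 0.018 m and z of bar4 in the frame of mould above 0.092 m))), for 0.1 s.
2. all the bars are in the box, with its lid still open (x of bar1 in the frame of box between -0.083 and 0.083 m and y of bar1 in the frame of box between -0.118 and 0.118 m and z of bar1 in the frame of box between -0.005 and 0.045 m and x of bar2 in the frame of box between -0.083 and 0.083 m and y of bar2 in the frame of box between -0.118 and 0.118 m and z of bar2 in the frame of box between -0.005 and 0.045 m and x of bar3 in the frame of box between -0.083 and 0.083 m and y of bar3 in the frame of box between -0.118 and 0.118 m and z of bar3 in the frame of box between -0.005 and 0.045 m and x of bar4 in the frame of box between -0.083 and 0.083 m and y of bar4 in the frame of box between -0.118 and 0.118 m and z of bar4 in the frame of box between -0.005 and 0.045 m and value of joint lid above 1 rad), for 0.3 s.
3. the lid is closed over the bars (x of bar1 in the frame of box between -0.083 and 0.083 m and y of bar1 in the frame of box between -0.118 and 0.118 m and z of bar1 in the frame of box between -0.005 and 0.045 m and x of bar2 in the frame of box between -0.083 and 0.083 m and y of bar2 in the frame of box between -0.118 and 0.118 m and z of bar2 in the frame of box between -0.005 and 0.045 m and x of bar3 in the frame of box between -0.083 and 0.083 m and y of bar3 in the frame of box between -0.118 and 0.118 m and z of bar3 in the frame of box between -0.005 and 0.045 m and x of bar4 in the frame of box between -0.083 and 0.083 m and y of bar4 in the frame of box between -0.118 and 0.118 m and z of bar4 in the frame of box between -0.005 and 0.045 m and value of joint lid below 0.06 rad), for 0.2 s.
At the end, for the whole second after the job is handed in: every bar present lies inside the box at rest, the lid is shut (within 0.06 rad) and all four knockout rods are down (within 4 mm) (all of step 3 and value of joint each of rod1, rod2, rod3, rod4 below 0.004 m and linear speed of each of bar1, bar2, bar3, bar4 below 0.02 m/s); the robot touches nothing.
It fails at once if the lid is slammed (faster than 3 rad/s) (velocity of joint lid below -3 rad/s).
It fails at once if the jar is moved more than 3 cm or tipped (distance of jar from where it was at the start of the episode above 0.03 m or angle between jar's own z axis and vertical above 0.4 rad).
It fails at once if the bowl is moved more than 3 cm or tipped (distance of bowl from where it was at the start of the episode above 0.03 m or angle between bowl's own z axis and vertical above 0.4 rad).
It fails at once if the can is moved more than 3 cm or tipped (distance of can from where it was at the start of the episode above 0.03 m or angle between can's own z axis and vertical above 0.4 rad).
Of bar1, bar2, bar3, bar4 only 2 to 3 are there at a start; the rules pass over those that are not, and their reading is None.
At some moment in a run one of bar1, bar2, bar3, bar4 may be knocked a few centimetres aside while the robot is not near it.
Once in a run the grip may slacken for a moment while it holds something.
It also fails if it takes over 210 s, if anything falls off the work surface, if the arm or the gripper's body presses on something with over 40 N, if the wrist force passes 120 N, or if a joint passes its speed limit or range.

## Working session

There is one attempt and no reset: what is moved stays moved. The work goes in short steps, Python scripts to look and compute and a tool call to move; the robot and the scene stay as the last step left them, time stands still between calls to the robot, and variables do not carry over. Pictures are saved under pics/ and viewed, at most 14 in all, crops included, and the job is handed in when it is done.

Besides the shell and the picture viewer there is one more tool, called by a JSON object that holds its "api" and its "payload", one argument or row to a line. servo_tool: Moves the arm, as the interface text tells. Its arguments: {"type":"object","properties":{"plan":{"type":"array"}},"required":["plan"]}

```bash
mkdir -p pics; ls
python3 - <<'E'
from workcell import readout, vision
import cv2
for n in("scene","top"):
    im=vision.get_image(n); cv2.imwrite(f"pics/{n}0.png",im[:,:,::-1]); p=vision.camera_params(n); print(n,p)
print(readout.get_obs())
E
```

```text
pics
scene {'fx': 452.3566096326732, 'fy': 452.3566096326732, 'cx': 255.69646808629383, 'cy': 187.39130165961424, 'rvec': array([ 2.25703601,  0.66031156, -0.28281115]), 'tvec': array([-464.52951465, -120.81376267, 1733.41958715])}
top {'fx': 411.8174647815043, 'fy': 411.8174647815043, 'cx': 244.55519898447955, 'cy': 187.01804571315287, 'rvec': array([ 2.15350255, -2.20218001,  0.15370341]), 'tvec': array([-7.95029328e-01,  5.41651930e+02,  1.18968183e+03])}
{'t': 0.1, 'qpos': array([-1.18901284e+00,  4.23764226e-01,  1.63060378e+00,  1.41267894e-05,
        1.08856927e+00, -1.90153706e-02]), 'qvel': array([-0.0004486 , -0.00080786, -0.00274173,  0.00144602,  0.00044915,
        0.00047937]), 'joint_torque': array([-4.70312079e-04, -5.45617211e+01, -2.74325466e+01,  6.45302469e-02,
        1.88452320e-02, -1.24591810e-05]), 'ee_pos': array([ 243.72082817, -575.10513774,  301.98331802]), 'orientation': array([-3.07742414e+00, -6.25094069e-01,  3.61525283e-04]), 'ft_force': array([ 0.36936496, -0.1599774 ,  0.25354477]), 'moment': array([-0.02493037, -0.04072046,  0.08680328]), 'grasp_force': 0.0, 'width': 87.87120225124997}
```

View pics/scene0.png

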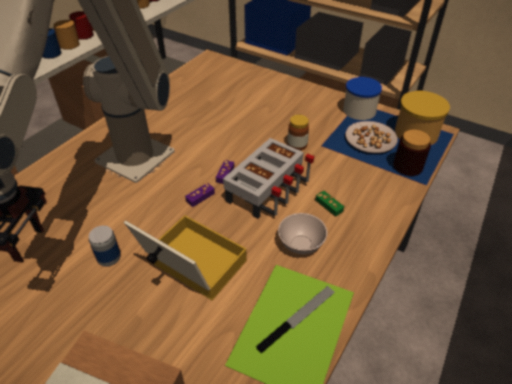

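View pics/top0.png

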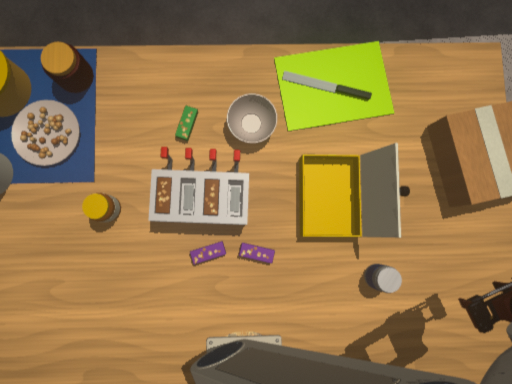

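The scene view shows the mould at about (265,172), the yellow box at (195,255), the can at (104,245), the bowl at (302,234) and the jar at (298,132).

In the top view:
- **Mould:** centred at (200,197), with red heads at (165,153), (189,153), (213,155) and (237,156).
- **Bars:** brown ones at (163,195) and (212,197), which are bar4 and bar2. The other two cavities are empty.
- **Look-alikes:** purple at (208,253) and (257,253), green at (187,123). Leave these alone.
- **Box:** at (331,197), with the lid hinged on its right, -y world side.

Next is one close crop.

```bash
cat > h.py <<'E'
import numpy as np, cv2
from workcell import readout, vision
def cam(n):
    p=vision.camera_params(n); K=np.array([[p['fx'],0,p['cx']],[0,p['fy'],p['cy']],[0,0,1.]])
    return K,np.array(p['rvec'],float),np.array(p['tvec'],float)
def world(n,uv,z):
    K,r,t=cam(n); R=cv2.Rodrigues(r)[0]; c=-R.T@t
    d=R.T@np.linalg.inv(K)@np.array([uv[0],uv[1],1.]); return c+d*(z-c[2])/d[2]
def proj(n,P):
    K,r,t=cam(n); return cv2.projectPoints(np.array(P,float).reshape(-1,3),r,t,K,None)[0].reshape(-1,2)
def crop(n,name,x0,y0,x1,y1,s):
    im=vision.get_image(n)[y0:y1,x0:x1,::-1]; im=cv2.resize(im,None,fx=s,fy=s,interpolation=cv2.INTER_CUBIC); cv2.imwrite(f"pics/{name}.png",im)
E
python3 - <<'E'
from h import *
crop("top","c1",140,135,420,255,2.85)
for l,uv,z in [("mould",(200,197),109),("h4",(165,153),140),("h3",(189,153),140),("h2",(213,155),140),("h1",(237,156),140),("bar4",(163,195),106),("bar2",(212,197),106),("box",(331,197),60),("can",(384,279),110),("bowl",(251,119),65),("jar",(98,207),120)]: print(l,world("top",uv,z).round(0))
E
```

```text
mould [508. 113. 109.]
h4 [626. 203. 140.]
h3 [625. 139. 140.]
h2 [618.  74. 140.]
h1 [614.   9. 140.]
bar4 [516. 215. 106.]
bar2 [507.  80. 106.]
box [ 504. -262.   60.]
can [ 273. -385.  110.]
bowl [738. -36.  65.]
jar [485. 387. 120.]
```

View pics/c1.png

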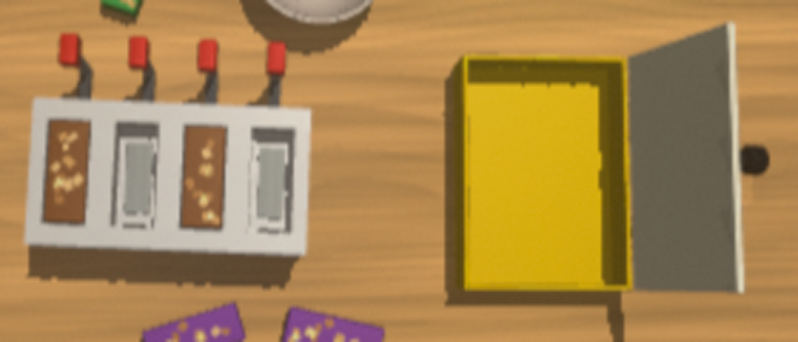

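The crop shows bars in the far-left cavity (68,170) = bar4 and the third (203,177) = bar2, with the other two holding only grey ejector plates. Mould corners are about (34,98), (311,108), (302,254) and (25,243), and the heads run at y≈45–58.

```bash
cat > fit.py <<'E'
from h import *
from scipy.optimize import least_squares
def u(p): return np.array([140,135])+(np.array(p)+.5)/2.85-.5
def fit(loc,pix,z,x0):
    W=np.array([world("top",u(p),z)[:2] for p in pix]); L=np.array(loc,float)
    f=lambda v:((np.array([[np.cos(v[2]),-np.sin(v[2])],[np.sin(v[2]),np.cos(v[2])]])@L.T).T+v[:2]-W).ravel()
    r=least_squares(f,x0); return r.x,f(r.x).reshape(-1,2).round(1)
def at(v,x,y): c,s=np.cos(v[2]),np.sin(v[2]); return np.array([v[0]+c*x-s*y,v[1]+s*x+c*y])
if __name__=="__main__":
    m,e=fit([(71,135),(71,-135),(-71,-135),(-71,135)],[(34,98),(311,108),(302,254),(25,243)],109,[508,113,0]); print("mould",m,e.tolist())
    for y in(-99,-33,33,99): print(y,"cav",at(m,0,y).round(1),"head",at(m,115,y).round(1))
    for p in [(69,50),(139,53),(207,56),(276,59)]: print("headmeas",world("top",u(p),140).round(1))
    # box x = -world y: rim corners local
    b,e=fit([(-85,120),(85,120),(85,-120),(-85,-120)],[(462,57),(629,57),(632,290),(463,290)],60,[500,-262,-1.57]); print("box",b,e.tolist())
    print("lidfree",[world("top",u(p),225).round(0) for p in[(731,24),(742,291)]],"knob",world("top",u((757,159)),190).round(0))
E
python3 fit.py
```

```text
mould [ 5.09991609e+02  1.16277499e+02 -6.24361142e-02] [[1.3, 1.1], [-0.5, 0.3], [-0.5, -3.0], [-0.3, 1.6]]
-99 cav [503.8  17.5] head [618.6  10.3]
-33 cav [507.9  83.3] head [622.7  76.2]
33 cav [512.1 149.2] head [626.8 142. ]
99 cav [516.2 215.1] head [630.9 207.9]
headmeas [628.5 206.5 140. ]
headmeas [624.4 140.3 140. ]
headmeas [620.3  75.9 140. ]
headmeas [616.2  10.3 140. ]
box [ 509.37495687 -263.63018307   -1.60380146] [[2.2, -0.8], [-0.2, 2.2], [-1.7, -0.1], [-0.2, -1.3]]
lidfree [array([ 624., -395.,  225.]), array([ 388., -389.,  225.])] knob [ 506. -425.  190.]
```

{"api": "servo_tool", "payload": {
  "plan": [
    [[-0.1,0,0,0.5,0,0,1],[-0.1,0.3,0.6,0.5,0,0,1],[-0.1,0.3,0.6,0.2,0,0,1],[-0.1,0.3,0.6,0,0,0,1],[-0.1,0.3,0.6,0,0,0,1]]
  ]
}}

```text
t: 0.57
ee_pos: [292.2, -478.6, 351.2]
orientation: [2.867, 1.282, 0.0]
ft_force: [0.0, -0.1, -0.1]
width: 58.1
grasp_force: 0.0
```

{"api": "servo_tool", "payload": {
  "plan": [
    [[-0.1,0.3,0.7,0,0,0,1],[-0.1,0.3,0.7,0,0,0,1],[-0.1,0.3,0.7,0,0,0,1],[-0.1,0.3,0.7,0,0,0,1],[-0.1,0.3,0.7,0,0,0,1]]
  ]
}}

```text
t: 0.98
ee_pos: [352.1, -337.9, 350.5]
orientation: [-2.522, -1.873, -0.0]
ft_force: [0.7, 0.8, 0.9]
width: 48.1
grasp_force: 0.0
```

{"api": "servo_tool", "payload": {
  "plan": [
    [[-0.1,0.3,0.7,0,0,0,1],[-0.1,0.3,0.7,0,0,0,1],[-0.1,0.3,0.7,0,0,0,1],[-0.1,0.3,0.7,0,0,0,1],[-0.1,0.3,0.7,0,0,0,1]]
  ]
}}

```text
t: 1.4
ee_pos: [412.0, -198.0, 350.6]
orientation: [-2.057, -2.375, 0.0]
ft_force: [0.3, -0.2, 0.6]
width: 48.6
grasp_force: 0.0
```

{"api": "servo_tool", "payload": {
  "plan": [
    [[-0.1,0.3,0.7,0,0,0,1],[-0.1,0.3,0.7,0,0,0,1],[-0.1,0.3,0.7,0,0,0,1],[-0.1,0.3,0.7,0,0,0,1],[-0.1,0.3,0.7,0,0,0,1]]
  ]
}}

```text
t: 1.82
ee_pos: [472.0, -57.9, 350.6]
orientation: [-1.494, -2.764, 0.0]
ft_force: [0.9, -0.6, 0.6]
width: 48.1
grasp_force: 0.0
```

{"api": "servo_tool", "payload": {
  "plan": [
    [[-0.1,0.3,0.6,0,0,0,1],[-0.1,0.3,0.6,0,0,0,1],[-0.1,0.3,0.6,0,0,0,1],[-0.1,0.3,0.6,0,0,0,1],[-0.1,0.3,0.6,0,0,0,1]]
  ]
}}

```text
t: 2.23
ee_pos: [532.1, 61.9, 350.5]
orientation: [-0.86, -3.021, 0.0]
ft_force: [0.9, -0.0, -0.3]
width: 48.2
grasp_force: 0.0
```

{"api": "servo_tool", "payload": {
  "plan": [
    [[-0.1,0.3,0.6,0,0,0,1],[-0.1,0.3,0.6,0,0,0,1],[-0.1,0.3,0.6,0,0,0,1],[-0.1,0.3,0.6,0,0,0,1],[-0.1,0.3,0.6,0,0,0,1]]
  ]
}}

```text
t: 2.65
ee_pos: [592.1, 181.8, 350.3]
orientation: [-0.186, -3.136, 0.0]
ft_force: [-0.4, -1.3, -0.4]
width: 48.3
grasp_force: 0.0
```

{"api": "servo_tool", "payload": {
  "plan": [
    [[-0.1,0.9,0.6,-1,0,0,0.6],[-0.1,0,0,-1,0,0,0],[-0.1,0,0,-1,0,0,0],[-0.1,0,0,-0.5,0,0,0],[-0.1,0,0,-0.5,0,0,0]]
  ]
}}

```text
t: 3.07
ee_pos: [616.2, 197.4, 199.4]
orientation: [-0.11, -3.136, 0.002]
ft_force: [0.6, 0.1, 1.4]
width: 48.3
grasp_force: 0.0
```

{"api": "servo_tool", "payload": {
  "plan": [
    [[1,0,0,0,0,0,0],[1,0,0,0,0,0,0],[1,0,0,0,0,0,0],[1,0,0,0,0,0,0],[1,0,0,0,0,0,0]]
  ]
}}

```text
t: 3.48
ee_pos: [617.1, 206.2, 203.2]
orientation: [0.114, 3.138, 0.025]
ft_force: [-3.6, 57.5, -16.8]
width: 19.3
grasp_force: 27.9
```

{"api": "servo_tool", "payload": {
  "plan": [
    [[-0.1,0,0.25,0,0,0,0],[-0.1,0,0,0,0,0,0],[-0.1,0,0,0,0,0,0],[-0.1,0.3,0,0,0,0,0],[-0.1,0,0,-0.2,0,0,0]]
  ]
}}

```text
t: 3.9
ee_pos: [632.2, 207.2, 197.4]
orientation: [0.112, 3.133, 0.003]
ft_force: [0.4, 0.4, 0.1]
width: 47.3
grasp_force: 0.0
```

{"api": "servo_tool", "payload": {
  "plan": [
    [[-0.1,0,0,-0.1,0,0,0],[-0.1,0,0,0,0,0,0],[-0.1,0,0,0,0,0,0]]
  ]
}}

```text
t: 4.15
ee_pos: [628.7, 206.9, 189.9]
orientation: [-0.112, -3.138, 0.001]
ft_force: [-0.2, 0.1, -0.1]
width: 48.5
grasp_force: 0.0
```

{"api": "servo_tool", "payload": {
  "plan": [
    [[0.9,0,0,0,0,0,0],[0.9,0,0,0,0,0,0],[0.9,0,0,0,0,0,0],[0.9,0,0,0,0,0,0],[0.9,0,0,0,0,0,0]]
  ]
}}

```text
t: 4.57
ee_pos: [629.4, 207.7, 190.6]
orientation: [0.111, 3.139, 0.001]
ft_force: [0.3, 13.1, -0.8]
width: 18.2
grasp_force: 7.4
```

Well gripped (18 mm). I'll raise it slowly by about 30 mm.

{"api": "servo_tool", "payload": {
  "plan": [
    [[1,0,0.03,0,0,0,0],[1,0,0,0.1,0,0,0],[1,0,0,0.1,0,0,0],[1,0,0,0.1,0,0,0],[1,0,0,0.1,0,0,0]]
  ]
}}

```text
t: 4.98
ee_pos: [629.3, 208.3, 204.5]
orientation: [-0.11, -3.139, 0.002]
ft_force: [5.6, -0.9, -15.6]
width: 17.6
grasp_force: 30.0
```

{"api": "servo_tool", "payload": {
  "plan": [
    [[1,0,0,0.1,0,0,0],[1,0,0,0.1,0,0,0],[1,0,0,0.1,0,0,0],[1,0,0,0,0,0,0],[1,0,0,0,0,0,0]]
  ]
}}

```text
t: 5.4
ee_pos: [629.2, 208.3, 216.7]
orientation: [-0.11, -3.139, 0.002]
ft_force: [5.1, -1.8, -11.5]
width: 18.3
grasp_force: 30.0
```

{"api": "servo_tool", "payload": {
  "plan": [
    [[1,0,0,0.05,0,0,0],[1,0,0,0,0,0,0],[-0.1,0,0,0,0,0,0],[-0.1,0,0,0,0,0,0],[-0.1,0,0,0,0,0,0]]
  ]
}}

```text
t: 5.82
ee_pos: [629.4, 208.9, 220.8]
orientation: [0.111, 3.139, 0.0]
ft_force: [0.6, 0.5, 0.2]
width: 34.0
grasp_force: 0.0
```

{"api": "servo_tool", "payload": {
  "plan": [
    [[-0.1,0,0,1,0,0,0],[-0.5,-0.3,0,0.9,0,0,0],[-0.5,-1,0,0,0,0,0],[-0.5,-1,0,0,0,0,0],[-0.5,0,0,0,0,0,0]]
  ]
}}

```text
t: 6.23
ee_pos: [530.3, 207.9, 296.3]
orientation: [-0.109, -3.134, 0.003]
ft_force: [0.3, 0.3, -1.3]
width: 64.6
grasp_force: 0.0
```

Run:
```python
from h import *
o=readout.get_obs(); print(o['ee_pos'],o['qpos'],o['width'])
crop("scene","s1",190,80,350,230,4)
```

```text
[530.30307912 207.90286354 296.31195794] [ 3.52440884e-01  3.52041855e-01  1.75672662e+00  8.51547513e-04
  1.03887530e+00 -1.14928809e+00] 64.57700971133386
```

View pics/s1.png

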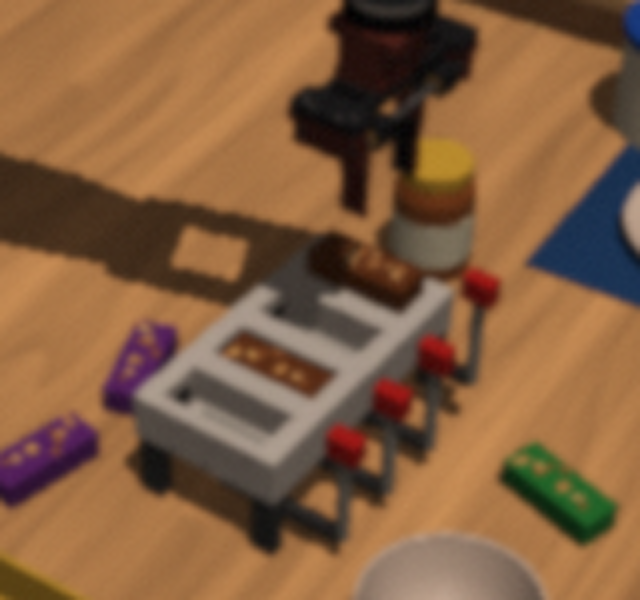

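bar4 stands proud at (366,268) in the crop with its rod up; bar2 is still flush. Next I'll open and descend on bar4.

{"api": "servo_tool", "payload": {
  "plan": [
    [[-0.7,0,0.2,0,0,0,0],[-0.7,0,0,0,0,0,0],[-0.7,0,0,-0.5,0,0,0],[-0.7,0,0,0,0,0,0],[-0.7,0,0,0,0,0,0]]
  ]
}}

```text
t: 6.7
ee_pos: [537.8, 216.8, 275.6]
orientation: [-0.111, -3.138, 0.001]
ft_force: [-0.2, 0.3, -0.6]
width: 74.6
grasp_force: 0.0
```

{"api": "servo_tool", "payload": {
  "plan": [
    [[-0.7,-0.55,-0.05,0,0,0,0],[-0.7,0,0,-1,0,0,0],[-0.7,0,0,-0.7,0,0,0],[-0.7,0,0,-0.37,0,0,0],[-0.7,0,0,0,0,0,0]]
  ]
}}

```text
t: 7.12
ee_pos: [514.4, 214.2, 191.0]
orientation: [-0.111, -3.135, 0.003]
ft_force: [0.1, -0.2, 0.4]
width: 74.7
grasp_force: 0.0
```

{"api": "servo_tool", "payload": {
  "plan": [
    [[1,0,0,0,0,0,0],[1,0,0,0,0,0,0],[1,0,0,0,0,0,0],[1,0,0,0,0,0,0],[1,0,0,0,0,0,0]]
  ]
}}

```text
t: 7.53
ee_pos: [515.9, 214.9, 194.7]
orientation: [0.111, 3.138, 0.001]
ft_force: [0.2, 0.7, 0.1]
width: 45.1
grasp_force: 0.0
```

{"api": "servo_tool", "payload": {
  "plan": [
    [[1,0,0,0,0,0,0],[1,0,0,0,0,0,0],[1,0,0,0.1,0,0,0],[1,0,0,0.2,0,0,0],[1,0,0,0.3,0,0,0]]
  ]
}}

```text
t: 7.95
ee_pos: [514.6, 214.5, 217.4]
orientation: [-0.11, -3.137, 0.002]
ft_force: [-0.6, 0.2, -1.6]
width: 40.1
grasp_force: 30.0
```

{"api": "servo_tool", "payload": {
  "plan": [
    [[1,0,0,0.7,0,0,0],[1,0,0,0.7,0,0,0],[1,0,0,0.5,0,0,0],[1,0,0,0,0,0,0],[1,0,0,0,0,0,0]]
  ]
}}

```text
t: 8.37
ee_pos: [515.7, 214.9, 295.1]
orientation: [0.11, 3.137, 0.002]
ft_force: [-0.5, 0.7, -1.6]
width: 39.6
grasp_force: 30.0
```

{"api": "servo_tool", "payload": {
  "plan": [
    [[1,0.05,-0.6,0,0,0,-0.9],[1,0.05,-0.6,0,0,0,-0.9],[1,0.05,-0.6,0,0,0,-0.9],[1,0.05,-0.6,0,0,0,-0.9],[1,0.05,-0.6,0,0,0,-0.9]]
  ]
}}

```text
t: 8.78
ee_pos: [524.3, 93.5, 291.9]
orientation: [-0.726, -3.054, 0.002]
ft_force: [-0.5, 0.2, -2.3]
width: 39.7
grasp_force: 30.0
```

{"api": "servo_tool", "payload": {
  "plan": [
    [[1,0.05,-0.6,0,0,0,-0.9],[1,0.05,-0.6,0,0,0,-0.9],[1,0.05,-0.6,0,0,0,-0.9],[1,0.05,-0.6,0,0,0,-0.9],[1,0.05,-0.6,0,0,0,-0.9]]
  ]
}}

```text
t: 9.2
ee_pos: [534.3, -26.4, 291.9]
orientation: [-1.308, -2.853, 0.002]
ft_force: [0.5, -0.3, -1.9]
width: 39.8
grasp_force: 30.0
```

{"api": "servo_tool", "payload": {
  "plan": [
    [[1,0.05,-0.6,0,0,0,-0.9],[1,0.05,-0.6,0,0,0,-0.9],[1,0.05,-0.6,0,0,0,-0.9],[1,0.05,-0.6,0,0,0,-0.9],[1,0.05,-0.6,0,0,0,-0.9]]
  ]
}}

```text
t: 9.62
ee_pos: [544.3, -146.2, 291.7]
orientation: [-1.839, -2.543, 0.002]
ft_force: [0.3, 0.5, -1.4]
width: 39.8
grasp_force: 30.0
```

{"api": "servo_tool", "payload": {
  "plan": [
    [[1,0.05,-0.6,0,0,0,-0.9],[1,0.05,-0.6,0,0,0,-0.9],[1,0.1,-0.6,0,0,0,-0.9],[1,0.1,-0.6,0,0,0,-0.9],[1,0,0,0,0,0,0]]
  ]
}}

```text
t: 10.03
ee_pos: [557.2, -244.6, 291.9]
orientation: [-2.219, -2.223, 0.002]
ft_force: [-0.0, -1.0, -1.0]
width: 40.0
grasp_force: 30.0
```

{"api": "servo_tool", "payload": {
  "plan": [
    [[1,0,-0.3,0,0,0,-0.5],[1,0,0,0,0,0,0],[1,0,0,0,0,0,0]]
  ]
}}

```text
t: 10.28
ee_pos: [556.6, -252.8, 292.2]
orientation: [-2.258, -2.181, 0.001]
ft_force: [0.8, 0.5, -0.9]
width: 39.7
grasp_force: 30.0
```

{"api": "servo_tool", "payload": {
  "plan": [
    [[1,0,0,-0.8,0,0,0],[1,0,0,-1,0,0,0],[1,0,0,-1,0,0,0],[1,0,0,-1,0,0,0],[1,0,0,-0.8,0,0,0]]
  ]
}}

```text
t: 10.7
ee_pos: [556.1, -251.5, 106.6]
orientation: [-2.256, -2.183, 0.001]
ft_force: [0.1, -0.4, -1.4]
width: 40.0
grasp_force: 30.0
```

{"api": "servo_tool", "payload": {
  "plan": [
    [[1,0,0,-0.1,0,0,0],[1,0,0,-0.1,0,0,0],[1,0,0,0,0,0,0],[1,0,0,0,0,0,0]]
  ]
}}

```text
t: 11.03
ee_pos: [558.5, -253.4, 103.6]
orientation: [2.258, 2.18, 0.002]
ft_force: [0.8, -0.2, -1.3]
width: 40.1
grasp_force: 30.0
```

{"api": "servo_tool", "payload": {
  "plan": [
    [[1,0,0,-0.1,0,0,0],[1,0,0,0,0,0,0],[1,0,0,0,0,0,0]]
  ]
}}

```text
t: 11.28
ee_pos: [557.8, -253.5, 98.7]
orientation: [2.259, 2.18, 0.001]
ft_force: [-0.8, -0.3, -1.9]
width: 39.9
grasp_force: 30.0
```

{"api": "servo_tool", "payload": {
  "plan": [
    [[1,0,0,-0.1,0,0,0],[1,0,0,0,0,0,0],[1,0,0,0,0,0,0]]
  ]
}}

```text
t: 11.53
ee_pos: [558.2, -253.8, 94.9]
orientation: [2.259, 2.18, 0.001]
ft_force: [-0.5, 0.4, 6.0]
width: 40.0
grasp_force: 30.0
```

{"api": "servo_tool", "payload": {
  "plan": [
    [[-0.5,0,0,0,0,0,0],[-0.5,0,0,0,0,0,0],[-0.5,0,0,0,0,0,0],[-0.5,0,0,0.5,0,0,0],[-0.5,0,0,1,0,0,0]]
  ]
}}

```text
t: 11.95
ee_pos: [554.7, -252.1, 149.8]
orientation: [-2.255, -2.176, 0.005]
ft_force: [1.0, 1.0, 0.5]
width: 65.2
grasp_force: 0.0
```

{"api": "servo_tool", "payload": {
  "plan": [
    [[-0.5,0,0,1,0,0,0],[-0.5,0,0,1,0,0,0],[-0.5,0,0,1,0,0,0],[-0.5,0,0,0.5,0,0,0],[1,0.1,0.6,0,0,0,0.9]]
  ]
}}

```text
t: 12.37
ee_pos: [563.3, -232.6, 299.6]
orientation: [2.169, 2.258, 0.004]
ft_force: [0.6, 0.2, 0.2]
width: 62.0
grasp_force: 0.0
```

{"api": "servo_tool", "payload": {
  "plan": [
    [[1,0.1,0.6,0,0,0,0.9],[1,0.1,0.6,0,0,0,0.9],[1,0.1,0.6,0,0,0,0.9],[1,0.1,0.6,0,0,0,0.9],[1,0.1,0.6,0,0,0,0.9]]
  ]
}}

```text
t: 12.78
ee_pos: [581.2, -108.1, 293.5]
orientation: [-1.684, -2.652, 0.0]
ft_force: [0.4, 0.4, 0.6]
width: 29.9
grasp_force: 0.0
```

{"api": "servo_tool", "payload": {
  "plan": [
    [[1,0.1,0.6,0,0,0,0.9],[1,0.1,0.6,0,0,0,0.9],[1,0.1,0.6,0,0,0,0.9],[1,0.1,0.6,0,0,0,0.9],[1,0.1,0.6,0,0,0,0.9]]
  ]
}}

```text
t: 13.2
ee_pos: [601.2, 11.9, 293.4]
orientation: [-1.134, -2.93, 0.0]
ft_force: [0.0, -0.2, 0.7]
width: 0.5
grasp_force: 0.0
```

{"api": "servo_tool", "payload": {
  "plan": [
    [[1,0.1,0.6,0,0,0,0.9],[1,0.1,0.6,0,0,0,0.9],[1,0.1,0.6,0,0,0,0.9],[1,0.1,0.6,0,0,0,0.9],[1,0.1,0.6,0,0,0,0.9]]
  ]
}}

```text
t: 13.62
ee_pos: [621.2, 131.9, 293.3]
orientation: [-0.54, -3.094, 0.0]
ft_force: [0.2, -0.1, 1.1]
width: 0.1
grasp_force: 0.0
```

{"api": "servo_tool", "payload": {
  "plan": [
    [[1,0.1,0.6,0,0,0,0.9],[1,0.1,0.6,0,0,0,0.9],[1,0,0.6,0,0,0,0.9],[1,0,0,0,0,0,0],[1,0,0,0,0,0,0]]
  ]
}}

```text
t: 14.03
ee_pos: [629.0, 203.7, 293.1]
orientation: [-0.177, -3.136, 0.001]
ft_force: [-0.8, 0.0, 0.1]
width: 0.7
grasp_force: 0.0
```

{"api": "servo_tool", "payload": {
  "plan": [
    [[1,0,0.1,-0.8,0,0,0.5],[1,0,0,-0.3,0,0,0],[1,0,0,-0.2,0,0,0],[1,0,0,-0.2,0,0,0],[1,0,0,-0.2,0,0,0]]
  ]
}}

```text
t: 14.45
ee_pos: [628.6, 205.8, 225.8]
orientation: [-0.115, -3.137, 0.0]
ft_force: [-5.1, 0.9, 7.5]
width: 1.0
grasp_force: 3.8
```

{"api": "servo_tool", "payload": {
  "plan": [
    [[1,0,0,-0.1,0,0,0],[1,0,0,-0.05,0,0,0],[1,0,0,0,0,0,0],[1,0,0,0,0,0,0]]
  ]
}}

```text
t: 14.78
ee_pos: [628.6, 205.8, 220.3]
orientation: [-0.115, -3.137, 0.0]
ft_force: [-4.1, 0.4, 6.7]
width: 0.4
grasp_force: 3.4
```

{"api": "servo_tool", "payload": {
  "plan": [
    [[1,0,0,-0.05,0,0,0],[1,0,0,0,0,0,0],[1,0,0,0,0,0,0]]
  ]
}}

```text
t: 15.03
ee_pos: [628.7, 205.8, 220.0]
orientation: [-0.115, -3.138, 0.0]
ft_force: [-10.2, 0.0, 18.9]
width: 0.5
grasp_force: 9.3
```

{"api": "servo_tool", "payload": {
  "plan": [
    [[1,0,0,-0.03,0,0,0],[1,0,0,0,0,0,0],[1,0,0,0,0,0,0]]
  ]
}}

```text
t: 15.28
ee_pos: [628.8, 205.9, 219.9]
orientation: [-0.115, -3.138, -0.0]
ft_force: [-11.5, -1.3, 26.4]
width: 0.6
grasp_force: 12.9
```

Rod4 bottoms out. On to rod2.

{"api": "servo_tool", "payload": {
  "plan": [
    [[1,0,0,0.8,0,0,0],[-0.1,0,-0.8,0,0,0,0],[-0.1,-0.1,-0.8,0,0,0,0],[-0.1,-0.1,-0.8,0,0,0,0],[-0.1,0,-0.8,0,0,0,0]]
  ]
}}

```text
t: 15.7
ee_pos: [620.2, 76.5, 248.6]
orientation: [-0.114, -3.138, 0.001]
ft_force: [0.4, 0.7, 0.2]
width: 23.9
grasp_force: 0.0
```

{"api": "servo_tool", "payload": {
  "plan": [
    [[-0.1,0,-0.05,0,0,0,0],[-0.1,0,0,0,0,0,0],[-0.1,0,0,0,0,0,0],[-0.1,0,0,0,0,0,0]]
  ]
}}

```text
t: 16.03
ee_pos: [621.3, 77.4, 248.4]
orientation: [-0.111, -3.139, -0.0]
ft_force: [-0.2, -0.1, 0.1]
width: 47.8
grasp_force: 0.0
```

{"api": "servo_tool", "payload": {
  "plan": [
    [[-0.1,0,0,-0.7,0,0,0],[-0.1,0,0,-0.5,0,0,0],[-0.1,0,0,-0.25,0,0,0],[-0.1,0,0,0,0,0,0],[-0.1,0,0,0,0,0,0]]
  ]
}}

```text
t: 16.45
ee_pos: [621.3, 77.5, 190.1]
orientation: [-0.109, -3.139, 0.0]
ft_force: [0.1, 0.7, 1.2]
width: 48.0
grasp_force: 0.0
```

{"api": "servo_tool", "payload": {
  "plan": [
    [[1,0,0,0,0,0,0],[1,0,0,0,0,0,0],[1,0,0,0,0,0,0],[1,0,0,0,0,0,0],[1,0,0,0,0,0,0]]
  ]
}}

```text
t: 16.87
ee_pos: [621.6, 76.7, 191.0]
orientation: [0.111, 3.139, 0.0]
ft_force: [0.5, -1.1, 0.8]
width: 18.7
grasp_force: 2.2
```

{"api": "servo_tool", "payload": {
  "plan": [
    [[1,0,0,0,0,0,0],[1,0,0,0.1,0,0,0],[1,0,0,0.1,0,0,0],[1,0,0,0.1,0,0,0],[1,0,0,0.1,0,0,0]]
  ]
}}

```text
t: 17.28
ee_pos: [621.5, 76.5, 205.0]
orientation: [0.11, 3.14, -0.001]
ft_force: [7.5, -0.7, -15.2]
width: 18.1
grasp_force: 30.0
```

{"api": "servo_tool", "payload": {
  "plan": [
    [[1,0,0,0.1,0,0,0],[1,0,0,0.1,0,0,0],[1,0,0,0.1,0,0,0],[1,0,0,0.03,0,0,0],[1,0,0,0,0,0,0]]
  ]
}}

```text
t: 17.7
ee_pos: [621.5, 76.5, 219.0]
orientation: [0.11, 3.139, -0.001]
ft_force: [4.1, -2.0, -9.1]
width: 17.7
grasp_force: 30.0
```

{"api": "servo_tool", "payload": {
  "plan": [
    [[-0.1,0,0,0,0,0,0],[-0.1,0,0,0,0,0,0],[-0.1,0,0,0,0,0,0],[-0.1,0,0,0.9,0,0,0],[-0.1,0,0,0.9,0,0,0]]
  ]
}}

```text
t: 18.12
ee_pos: [619.8, 76.7, 290.6]
orientation: [-0.111, -3.134, 0.001]
ft_force: [0.9, 0.3, 0.3]
width: 46.6
grasp_force: 0.0
```

{"api": "servo_tool", "payload": {
  "plan": [
    [[-0.7,-0.95,0.05,0,0,0,0],[-0.7,-0.95,0.05,0,0,0,0],[-0.7,-0.95,0.07,0,0,0,0],[-0.7,0,0,0,0,0,0],[-0.7,0,0,0,0,0,0]]
  ]
}}

```text
t: 18.53
ee_pos: [505.6, 83.7, 292.3]
orientation: [-0.11, -3.14, -0.0]
ft_force: [1.3, -0.3, 0.3]
width: 74.1
grasp_force: 0.0
```

Run:
```python
from h import *
o=readout.get_obs(); print(o['t'],o['ee_pos'],o['width'])
crop("scene","s2",110,100,330,300,3)
```

```text
18.5333 [505.57895617  83.7153477  292.26533904] 74.07329306427845
```

View pics/s2.png

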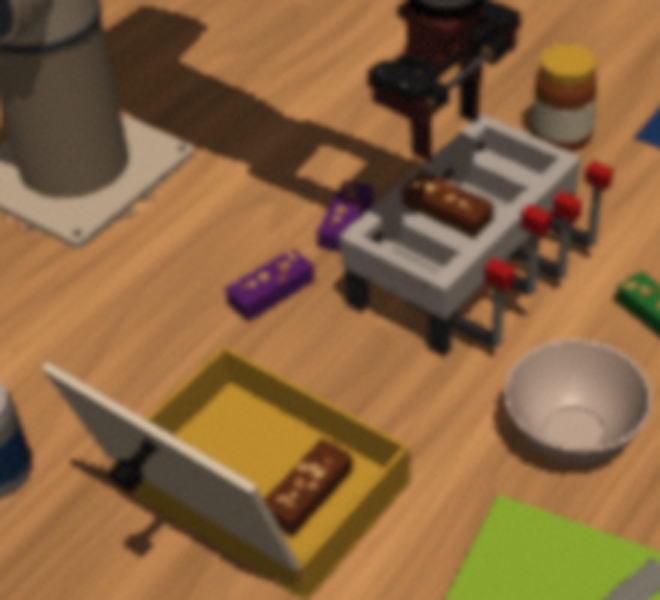

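bar4 lies flat in the box at crop (312,485), and bar2 stands proud in its cavity at (448,203). Next I'll grasp bar2.

{"api": "servo_tool", "payload": {
  "plan": [
    [[-0.7,0,0,-1,0,0,0],[-0.7,0,0,-1,0,0,0],[-0.7,0,0,-0.5,0,0,0],[-0.7,0,0,0,0,0,0],[1,0,0,0,0,0,0]]
  ]
}}

```text
t: 19.0
ee_pos: [509.2, 83.6, 191.1]
orientation: [0.111, 3.139, 0.0]
ft_force: [-0.1, -0.4, -0.5]
width: 70.9
grasp_force: 0.0
```

{"api": "servo_tool", "payload": {
  "plan": [
    [[1,0,0,0,0,0,0],[1,0,0,0,0,0,0],[1,0,0,0,0,0,0],[1,0,0,0,0,0,0],[1,0,0,0,0,0,0]]
  ]
}}

```text
t: 19.42
ee_pos: [507.5, 83.5, 191.8]
orientation: [0.111, 3.139, 0.0]
ft_force: [1.0, 0.5, 0.5]
width: 39.6
grasp_force: 30.0
```

{"api": "servo_tool", "payload": {
  "plan": [
    [[1,0,0,0,0,0,0],[1,0,0,0.1,0,0,0],[1,0,0,0.2,0,0,0],[1,0,0,0.3,0,0,0],[1,0,0,0.4,0,0,0]]
  ]
}}

```text
t: 19.83
ee_pos: [506.7, 83.5, 231.8]
orientation: [-0.111, -3.138, 0.001]
ft_force: [0.7, -0.9, -1.6]
width: 39.9
grasp_force: 30.0
```

{"api": "servo_tool", "payload": {
  "plan": [
    [[1,0,0,0.7,0,0,0],[1,0,0,0.5,0,0,0],[1,0,0,0.3,0,0,0],[1,0,0,0,0,0,0],[1,0,0,0,0,0,0]]
  ]
}}

```text
t: 20.25
ee_pos: [507.4, 83.5, 292.4]
orientation: [0.111, 3.138, 0.0]
ft_force: [-0.1, -0.8, -1.6]
width: 39.8
grasp_force: 30.0
```

{"api": "servo_tool", "payload": {
  "plan": [
    [[1,-0.06,-0.44,0,0,0,-0.93],[1,-0.06,-0.44,0,0,0,-0.93],[1,-0.06,-0.44,0,0,0,-0.93],[1,-0.06,-0.44,0,0,0,-0.93],[1,-0.06,-0.44,0,0,0,-0.93]]
  ]
}}

```text
t: 20.67
ee_pos: [494.3, -5.2, 290.2]
orientation: [-0.746, -3.049, 0.001]
ft_force: [0.8, -0.5, -1.6]
width: 39.8
grasp_force: 30.0
```

{"api": "servo_tool", "payload": {
  "plan": [
    [[1,-0.06,-0.44,0,0,0,-0.93],[1,-0.06,-0.44,0,0,0,-0.93],[1,-0.06,-0.44,0,0,0,-0.93],[1,-0.06,-0.44,0,0,0,-0.93],[1,-0.06,-0.44,0,0,0,-0.93]]
  ]
}}

```text
t: 21.08
ee_pos: [482.3, -93.2, 290.3]
orientation: [-1.346, -2.836, 0.001]
ft_force: [0.2, 0.4, -0.5]
width: 39.7
grasp_force: 30.0
```

{"api": "servo_tool", "payload": {
  "plan": [
    [[1,-0.06,-0.44,0,0,0,-0.93],[1,-0.06,-0.44,0,0,0,-0.93],[1,-0.06,-0.44,0,0,0,-0.93],[1,-0.06,-0.44,0,0,0,-0.93],[1,-0.06,-0.44,0,0,0,-0.93]]
  ]
}}

```text
t: 21.5
ee_pos: [470.4, -181.0, 290.2]
orientation: [-1.889, -2.507, 0.001]
ft_force: [0.2, -0.2, -1.4]
width: 39.8
grasp_force: 30.0
```

{"api": "servo_tool", "payload": {
  "plan": [
    [[1,-0.1,-0.44,0,0,0,-0.93],[1,-0.1,-0.44,0,0,0,-0.93],[1,-0.1,-0.44,0,0,0,-0.93],[1,0,-0.44,0,0,0,-0.93],[1,0,0,0,0,0,0]]
  ]
}}

```text
t: 21.92
ee_pos: [458.8, -252.9, 290.4]
orientation: [-2.272, -2.168, 0.001]
ft_force: [0.3, -0.5, -1.4]
width: 39.7
grasp_force: 30.0
```

{"api": "servo_tool", "payload": {
  "plan": [
    [[1,0,0,0,0,0,0],[1,0,0,0,0,0,0]]
  ]
}}

```text
t: 22.08
ee_pos: [458.8, -250.1, 290.6]
orientation: [-2.264, -2.175, 0.001]
ft_force: [0.1, 0.7, -1.3]
width: 39.7
grasp_force: 30.0
```

{"api": "servo_tool", "payload": {
  "plan": [
    [[1,0,0,-0.8,0,0,0],[1,0,0,-1,0,0,0],[1,0,0,-1,0,0,0],[1,0,0,-1,0,0,0],[1,0,0,-0.8,0,0,0]]
  ]
}}

```text
t: 22.5
ee_pos: [458.5, -249.2, 105.1]
orientation: [-2.263, -2.176, 0.001]
ft_force: [-0.1, 0.5, -0.8]
width: 39.7
grasp_force: 30.0
```

{"api": "servo_tool", "payload": {
  "plan": [
    [[1,0,0,-0.1,0,0,0],[1,0,0,-0.1,0,0,0],[1,0,0,0,0,0,0],[1,0,0,0,0,0,0]]
  ]
}}

```text
t: 22.83
ee_pos: [460.4, -251.1, 101.3]
orientation: [2.264, 2.174, 0.001]
ft_force: [0.3, 0.1, -1.2]
width: 39.7
grasp_force: 30.0
```

{"api": "servo_tool", "payload": {
  "plan": [
    [[1,0,0,-0.1,0,0,0],[1,0,0,0,0,0,0],[1,0,0,0,0,0,0]]
  ]
}}

```text
t: 23.08
ee_pos: [459.8, -251.1, 96.6]
orientation: [2.266, 2.174, 0.001]
ft_force: [0.4, -0.1, -1.0]
width: 39.7
grasp_force: 30.0
```

{"api": "servo_tool", "payload": {
  "plan": [
    [[1,0,0,-0.1,0,0,0],[1,0,0,0,0,0,0],[-0.5,0,0,0,0,0,0],[-0.5,0,0,0,0,0,0],[-0.5,0,0,0,0,0,0]]
  ]
}}

```text
t: 23.5
ee_pos: [459.3, -250.9, 91.6]
orientation: [2.267, 2.175, 0.0]
ft_force: [-1.2, -0.7, 0.3]
width: 56.1
grasp_force: 0.0
```

{"api": "servo_tool", "payload": {
  "plan": [
    [[-0.5,0,0,1,0,0,0],[-0.5,0,0,1,0,0,0],[-0.5,0,0,1,0,0,0],[-0.5,0,0,1,0,0,0],[-0.5,0,0,1,0,0,0]]
  ]
}}

```text
t: 23.92
ee_pos: [458.9, -250.6, 293.3]
orientation: [-2.267, -2.174, 0.0]
ft_force: [0.3, -1.8, -0.3]
width: 66.3
grasp_force: 0.0
```

{"api": "servo_tool", "payload": {
  "plan": [
    [[1,0.37,0.74,0,0,0,0],[1,0.37,0.74,0,0,0,0],[1,0.37,0.74,0,0,0,0],[1,0.37,0.74,0,0,0,0],[1,0.37,0.74,0,0,0,0]]
  ]
}}

```text
t: 24.33
ee_pos: [533.6, -101.5, 291.7]
orientation: [2.268, 2.174, 0.0]
ft_force: [0.3, 0.2, 0.0]
width: 36.0
grasp_force: 0.0
```

{"api": "servo_tool", "payload": {
  "plan": [
    [[1,0.37,0.74,0,0,0,0],[1,0.37,0.74,0,0,0,0],[1,0.37,0.74,0,0,0,0],[1,0.37,0.74,0,0,0,0],[1,0.37,0.74,0,0,0,0]]
  ]
}}

```text
t: 24.75
ee_pos: [607.6, 46.7, 291.3]
orientation: [-2.267, -2.175, 0.001]
ft_force: [0.2, -0.0, 0.4]
width: 3.1
grasp_force: 0.0
```

{"api": "servo_tool", "payload": {
  "plan": [
    [[1,0.37,0.74,0,0,0,0],[1,0,0,0,0,0,0],[1,0,0,0,0,0,0]]
  ]
}}

```text
t: 25.0
ee_pos: [622.2, 76.2, 291.0]
orientation: [-2.264, -2.178, 0.001]
ft_force: [-0.5, -0.8, -1.0]
width: 0.4
grasp_force: 0.0
```

Run:
```python
from h import *
o=readout.get_obs(); print(o['t'],o['ee_pos'],o['width'])
crop("top","t2",270,120,440,260,4)
```

```text
25.0 [622.21014866  76.15193493 290.98596401] 0.41130064319337506
```

View pics/t2.png

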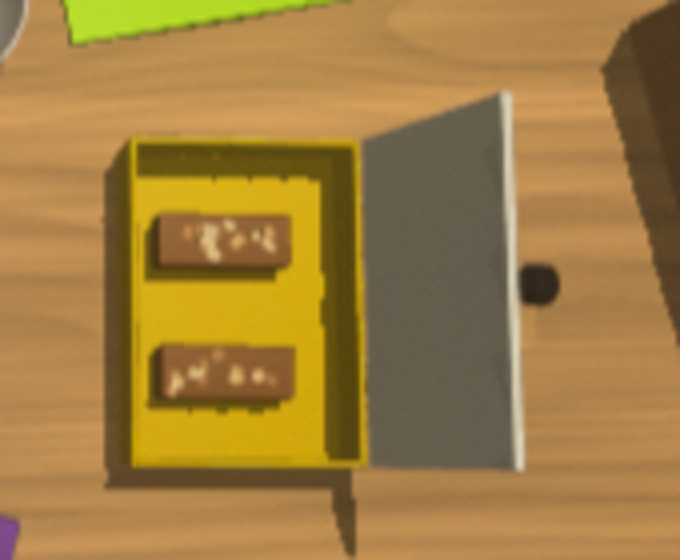

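Both bars lie flat in the box, at crop (225,241) and (226,372), and the lid is open with its free edge at x≈512. Next I'll push rod2 down.

{"api": "servo_tool", "payload": {
  "plan": [
    [[1,0,0,-0.8,0,0,0],[1,0,0,-0.3,0,0,0],[1,0,0,-0.2,0,0,0],[1,0,0,-0.2,0,0,0],[1,0,0,-0.2,0,0,0]]
  ]
}}

```text
t: 25.47
ee_pos: [621.1, 73.5, 223.7]
orientation: [-2.268, -2.172, 0.003]
ft_force: [-3.8, 0.1, 8.0]
width: 0.5
grasp_force: 3.8
```

{"api": "servo_tool", "payload": {
  "plan": [
    [[1,0,0,-0.1,0,0,0],[1,0,0,-0.03,0,0,0],[1,0,0,0,0,0,0],[1,0,0,0,0,0,0]]
  ]
}}

```text
t: 25.8
ee_pos: [621.2, 73.5, 220.1]
orientation: [-2.268, -2.172, 0.003]
ft_force: [-6.6, -0.9, 15.5]
width: 0.5
grasp_force: 7.4
```

{"api": "servo_tool", "payload": {
  "plan": [
    [[1,0,0,-0.03,0,0,0],[1,0,0,0,0,0,0],[1,0,0,0,0,0,0]]
  ]
}}

```text
t: 26.05
ee_pos: [621.2, 73.5, 220.0]
orientation: [-2.268, -2.173, 0.002]
ft_force: [-8.7, -1.5, 22.5]
width: 0.3
grasp_force: 11.4
```

Rod2 is down too. Next I'll go over and behind the lid, clear of the knob.

{"api": "servo_tool", "payload": {
  "plan": [
    [[1,0,0,1,0,0,0],[1,0,0,1,0,0,0],[1,0,0,1,0,0,0],[1,-0.11,-0.88,0,0,0,0],[1,-0.11,-0.88,0,0,0,0]]
  ]
}}

```text
t: 26.47
ee_pos: [613.9, 3.9, 340.6]
orientation: [2.262, 2.175, 0.006]
ft_force: [-1.0, -0.5, -0.7]
width: 0.6
grasp_force: 0.0
```

{"api": "servo_tool", "payload": {
  "plan": [
    [[1,-0.11,-0.88,0,0,0,0],[1,-0.11,-0.88,0,0,0,0],[1,-0.11,-0.88,0,0,0,0],[1,-0.11,-0.88,0,0,0,0],[1,-0.11,-0.88,0,0,0,0]]
  ]
}}

```text
t: 26.88
ee_pos: [589.8, -174.1, 337.2]
orientation: [-2.268, -2.173, 0.001]
ft_force: [0.1, 0.7, 0.4]
width: 0.0
grasp_force: 0.0
```

{"api": "servo_tool", "payload": {
  "plan": [
    [[1,-0.11,-0.88,0,0,0,0],[1,-0.11,-0.88,0,0,0,0],[1,-0.11,-0.88,0,0,0,0],[1,-0.11,-0.88,0,0,0,0],[1,-0.11,-0.88,0,0,0,0]]
  ]
}}

```text
t: 27.3
ee_pos: [567.5, -350.0, 337.1]
orientation: [-2.268, -2.172, 0.001]
ft_force: [1.0, 0.5, -0.2]
width: 0.4
grasp_force: 0.0
```

{"api": "servo_tool", "payload": {
  "plan": [
    [[1,-0.11,-0.88,0,0,0,0],[1,-0.11,-0.88,0,0,0,0],[1,-0.11,-0.88,0,0,0,0],[1,0,0,0,0,0,0],[1,0,0,0,0,0,0]]
  ]
}}

```text
t: 27.72
ee_pos: [554.1, -455.5, 336.5]
orientation: [-2.27, -2.169, 0.0]
ft_force: [-0.4, -0.1, -0.5]
width: 0.6
grasp_force: 0.0
```

{"api": "servo_tool", "payload": {
  "plan": [
    [[1,0,0,-0.8,0,0,0],[1,0,0,-0.85,0,0,0],[1,0,0.3,0,0,0,0],[1,0,0.4,0,0,0,0],[1,0,0.3,0,0,0,0]]
  ]
}}

```text
t: 28.13
ee_pos: [555.8, -411.0, 271.4]
orientation: [-2.265, -2.174, -0.0]
ft_force: [0.4, 0.1, -1.1]
width: 0.3
grasp_force: 0.0
```

{"api": "servo_tool", "payload": {
  "plan": [
    [[1,0,0.3,0,0,0,0],[1,0,0.3,0,0,0,0],[1,0,0.3,0,0,0,0],[1,0,0.3,0,0,0,0],[1,0,0.3,0,0,0,0]]
  ]
}}

```text
t: 28.55
ee_pos: [556.4, -352.2, 271.9]
orientation: [2.266, 2.174, 0.001]
ft_force: [1.8, -0.6, 0.6]
width: 0.1
grasp_force: 0.8
```

Run:
```python
from h import *
o=readout.get_obs(); print(o['t'],o['ee_pos'],o['ft_force'])
crop("scene","s3",80,120,280,310,3)
```

```text
28.55 [ 556.4200133  -352.17643607  271.92667767] [ 1.76584603 -0.58058802  0.63879926]
```

View pics/s3.png

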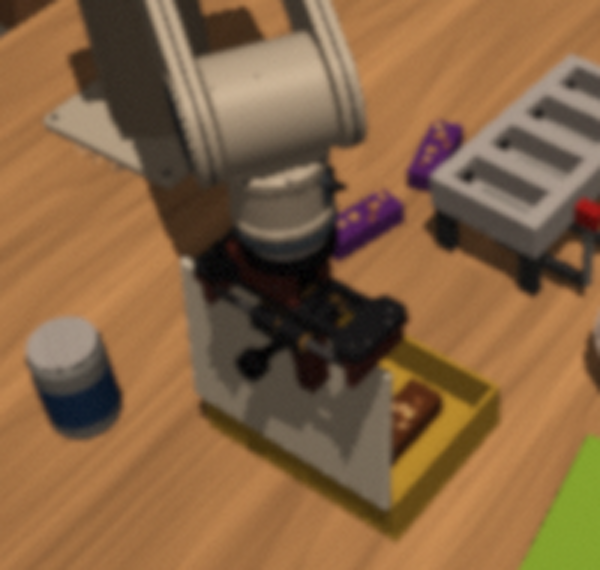

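The lid is about upright, with the fingers behind its outer face at crop (330,365). Next I'll follow the arc down.

{"api": "servo_tool", "payload": {
  "plan": [
    [[1,0,0.28,-0.06,0,0,0],[1,0,0.28,-0.07,0,0,0],[1,0,0.28,-0.07,0,0,0],[1,0,0.22,-0.1,0,0,0],[1,0,0.22,-0.11,0,0,0]]
  ]
}}

```text
t: 29.02
ee_pos: [556.0, -301.0, 254.3]
orientation: [-2.267, -2.175, -0.0]
ft_force: [0.9, -1.1, 0.9]
width: 0.3
grasp_force: 0.6
```

{"api": "servo_tool", "payload": {
  "plan": [
    [[1,0,0.22,-0.11,0,0,0],[1,0,0.22,-0.11,0,0,0],[1,0,0.18,-0.17,0,0,0],[1,0,0.18,-0.17,0,0,0],[1,0,0.18,-0.17,0,0,0]]
  ]
}}

```text
t: 29.43
ee_pos: [556.1, -262.2, 224.8]
orientation: [-2.267, -2.175, 0.0]
ft_force: [-0.3, -0.7, 0.2]
width: 0.4
grasp_force: 0.4
```

{"api": "servo_tool", "payload": {
  "plan": [
    [[1,0,0.18,-0.17,0,0,0],[1,0,0.12,-0.21,0,0,0],[1,0,0.12,-0.21,0,0,0],[1,0,0.12,-0.21,0,0,0],[1,0,0.12,-0.21,0,0,0]]
  ]
}}

```text
t: 29.85
ee_pos: [556.0, -236.1, 184.2]
orientation: [-2.267, -2.175, 0.0]
ft_force: [-0.1, -0.5, 0.9]
width: 0.7
grasp_force: 0.3
```

{"api": "servo_tool", "payload": {
  "plan": [
    [[1,0,0.04,-0.18,0,0,0],[1,0,0.04,-0.18,0,0,0],[1,0,0.04,-0.18,0,0,0],[1,0,0.04,-0.15,0,0,0],[1,0,0,0,0,0,0]]
  ]
}}

```text
t: 30.27
ee_pos: [555.5, -229.7, 156.1]
orientation: [-2.266, -2.173, 0.001]
ft_force: [0.1, -0.2, 0.0]
width: 0.3
grasp_force: 0.0
```

Force is near zero, so I'll press down gently until contact.

{"api": "servo_tool", "payload": {
  "plan": [
    [[1,0,0,-0.1,0,0,0],[1,0,0,-0.05,0,0,0],[1,0,0,0,0,0,0],[1,0,0,0,0,0,0]]
  ]
}}

```text
t: 30.6
ee_pos: [556.2, -230.2, 151.7]
orientation: [2.267, 2.174, 0.0]
ft_force: [0.5, 0.3, -0.3]
width: 0.3
grasp_force: 0.0
```

{"api": "servo_tool", "payload": {
  "plan": [
    [[1,0,0,-0.05,0,0,0],[1,0,0,0,0,0,0],[1,0,0,0,0,0,0]]
  ]
}}

```text
t: 30.85
ee_pos: [556.1, -230.1, 149.7]
orientation: [2.267, 2.175, 0.0]
ft_force: [0.7, 0.6, -0.1]
width: 0.4
grasp_force: 0.0
```

{"api": "servo_tool", "payload": {
  "plan": [
    [[1,0,0,-0.05,0,0,0],[1,0,0,0,0,0,0],[1,0,0,0,0,0,0]]
  ]
}}

```text
t: 31.1
ee_pos: [556.3, -230.2, 148.7]
orientation: [2.267, 2.174, 0.0]
ft_force: [-2.5, 1.5, 10.5]
width: 0.3
grasp_force: 5.2
```

{"api": "servo_tool", "payload": {
  "plan": [
    [[1,0,0,-0.05,0,0,0],[1,0,0,0,0,0,0],[1,0,0,0,0,0,0]]
  ]
}}

```text
t: 31.35
ee_pos: [556.4, -230.2, 148.5]
orientation: [2.267, 2.174, 0.0]
ft_force: [-7.4, 2.7, 26.6]
width: 0.6
grasp_force: 13.2
```

Run:
```python
from h import *
crop("scene","s4",80,120,280,310,3)
```

```text
(no output)
```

View pics/s4.png

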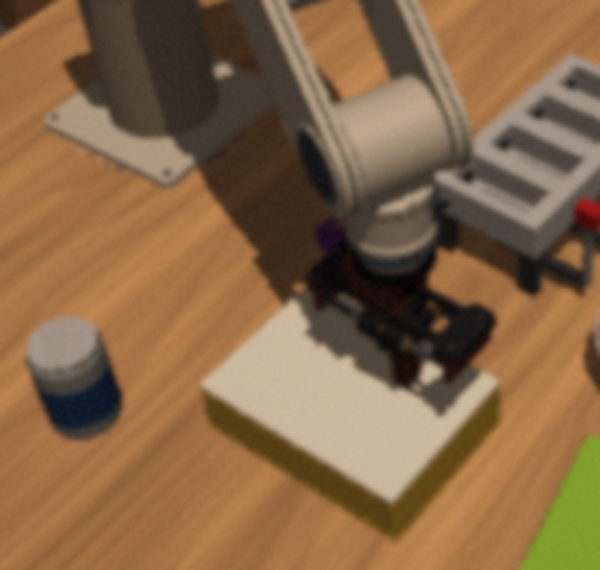

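The lid is flat shut on the box, and contact is at z=148.5 as expected. I'll retreat straight up and check.

{"api": "servo_tool", "payload": {
  "plan": [
    [[1,0,0,0.5,0,0,0],[1,0,0,1,0,0,0],[1,0,0,1,0,0,0],[1,0,0,1,0,0,0],[1,0,0,1,0,0,0]]
  ]
}}

```text
t: 31.82
ee_pos: [555.7, -229.9, 327.4]
orientation: [-2.267, -2.174, 0.0]
ft_force: [1.3, -1.1, -0.2]
width: 0.3
grasp_force: 0.0
```

{"api": "servo_tool", "payload": {
  "plan": [
    [[1,-0.5,0.2,0.3,0,0,0],[1,-0.5,0.2,0,0,0,0],[1,-0.5,0.2,0,0,0,0],[1,0,0,0,0,0,0],[1,0,0,0,0,0,0]]
  ]
}}

```text
t: 32.23
ee_pos: [495.7, -205.9, 338.0]
orientation: [2.267, 2.174, 0.0]
ft_force: [0.4, 0.6, -0.0]
width: 0.3
grasp_force: 0.0
```

Run:
```python
from h import *
o=readout.get_obs(); print(o['t'],o['ee_pos'],o['ft_force'])
crop("scene","s5",80,110,340,300,3)
```

```text
32.2333 [ 495.72049553 -205.91469929  337.96326825] [ 0.39341532  0.64906065 -0.01341755]
```

View pics/s5.png

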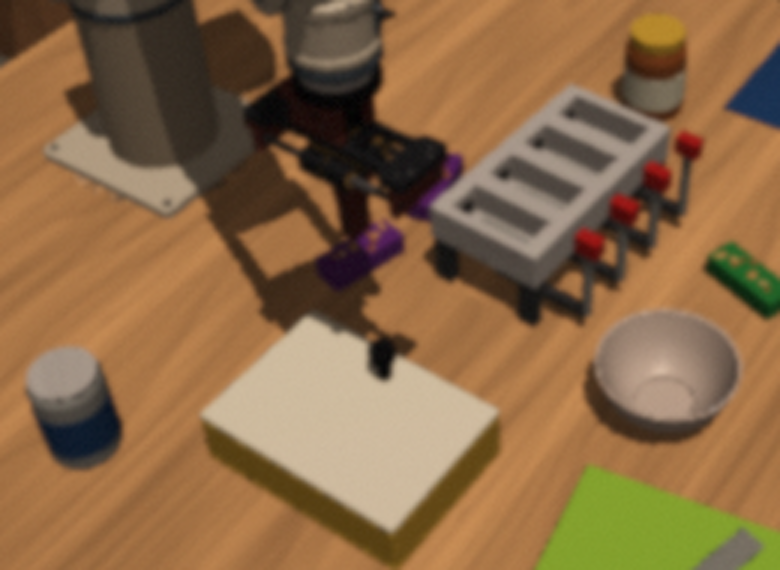

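The lid is shut, with the knob at crop (381,357). All four red heads are level and down at (590,244), (624,209), (656,177) and (689,145). The jar, bowl and can are undisturbed and the arm is clear, so I'll hand in.

```bash
python3 -c "
from workcell import close_job
print(close_job())"
```

```text
the job is handed in; nothing more can be done
None
```

The job is handed in: both bars present (bar2 and bar4) lie flat in the box, the lid is gently shut, all four rods are down, and the jar, bowl and can are untouched; no verdict came back.

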